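# Swing the dispenser nozzle over the yellow cup and start the pump

### The job

Push the orange arm of the dispenser round with a fingertip until its nozzle hangs over the middle of the yellow cup, leave it there, and only then press the green start button on the pump right in and let it come back up. Push the arm gently and from the side, without gripping or lifting it, and leave the cups and everything else on the bench standing where they are.

Things in the scene. Friction and masses are not known exactly. Their poses are not given: they have to be found in the camera images.
- dispenser: white base plate, fixed, 215 x 300 mm, top at z = 0.020. Origin: on the bench, on the axis of the upright post that carries the swing arm; the plate reaches 55 mm behind the post (its own -x), 160 mm ahead and 150 mm to either side. Four cups stand on it 120 mm (to 5 mm) from the axis, on the +x side, at about -69, -29, 29 and 69 degrees; which colour is where varies.
- head: grey round head of the swing arm (34 mm across) with the orange arm it carries, resting loosely on the post: it could be lifted off, and must not be. Origin: on the post's axis at z = 0.071. The grey hub on the axis reaches up to z = 0.112.
- swing (a joint): swing arm's angle about the upright post, rad: 0 along the dispenser's own +x, growing anticlockwise from above, stops at -1.5 and 1.5; starts within 0.2 of 0, over no cup. Light friction (about 1.2 N pushed at 65 mm from the axis); stays where left, does not coast. A straight orange bar, 12 mm wide, ending 138 mm from the axis, underside z = 0.082 (24 mm above the cups), top z = 0.106.
- nozzle (a point): lower tip of the small steel nozzle under the orange arm, on the bar's centre line 120 mm from the post's axis, at z = 0.070. A steel stub 9 mm across rises 16 mm above the bar over it (to z = 0.122).
- cup_yellow: open yellow plastic cup, 36 mm across the mouth, 38 mm high, loose on the dispenser's plate (its underside at z = 0.020, its mouth at z = 0.058). Origin: centre of its underside. The nozzle must end over this one.
- cup_blue: open blue plastic cup, 36 mm across the mouth, 38 mm high, loose on the dispenser's plate (its underside at z = 0.020, its mouth at z = 0.058). Origin: centre of its underside.
- cup_white: open white plastic cup, 36 mm across the mouth, 38 mm high, loose on the dispenser's plate (its underside at z = 0.020, its mouth at z = 0.058). Origin: centre of its underside.
- cup_red: open red plastic cup, 36 mm across the mouth, 38 mm high, loose on the dispenser's plate (its underside at z = 0.020, its mouth at z = 0.058). Origin: centre of its underside.
- start (a joint): travel of the green start button, m: 0 up, 0.006 fully down; a spring button, 30 mm across, pressed straight down on top of the pump; about 5 N takes it fully down, and it counts as pressed from 0.0045. It springs back when let go.
- start_top (a point): centre of the top face of the green start button, which faces up (about 80 mm above the bench; it goes down with the button).
- pump: grey pump box, 120 x 100 mm, 59 mm high, fixed to the bench, with the green button and a small dark screen on top. Origin: centre of its underside.
- amber_bottle: loose brown glass bottle, 64 mm across, 130 mm high. Origin: centre of its underside. A bystander.
- tip_box: loose box for pipette tips, white below and yellow above, 85 x 120 x 70 mm. Origin: centre of its underside. A bystander.
- beaker: loose glass beaker, 64 mm across, 70 mm high. Origin: centre of its underside. A bystander.
- tube_rack: loose flat yellow tube rack, 90 x 200 x 25 mm. Origin: centre of its underside. A bystander.
- pipette: loose yellow and white pipette lying flat, 250 mm long along its x axis, 22 mm high. Origin: on its underside, near its middle. A bystander.

How it is judged:
On the way, in this order (a step that is already met when the one before it is completed fails the run):
1. the nozzle hangs still over the middle of the yellow cup (within 10 mm), the arm let go (horizontal distance between nozzle and cup_yellow below 0.01 m and velocity of joint swing between -0.03 and 0.03 rad/s and contact force between the fingers and head below 0.2 N), for 0.2 s.
2. the green start button is pressed in (value of joint start above 0.0045 m), for 0.03 s.
At the end, for the whole second after the job is handed in: The nozzle rests within 10 mm (seen from above) of the middle of the yellow cup, the arm still and down on its post (nozzle tip below z = 0.073), the start button up again (below 1.5 mm), all four cups upright within 8 mm and the other loose things within 15 mm of where they stood (horizontal distance between nozzle and cup_yellow below 0.01 m and velocity of joint swing between -0.03 and 0.03 rad/s and value of joint start below 0.0015 m and height (world z) of nozzle below 0.073 m and distance of each of cup_yellow, cup_blue, cup_white, cup_red from where it was at the start of the episode below 0.008 m and angle between each of cup_yellow, cup_blue, cup_white, cup_red's own z axis and vertical below 0.15 rad and distance of each of amber_bottle, tip_box, beaker, tube_rack, pipette from where it was at the start of the episode below 0.015 m); the robot touches nothing.
It fails at once if the start button pressed (beyond 3 mm) while the nozzle is not over the yellow cup (value of joint start above 0.003 m and not (horizontal distance between nozzle and cup_yellow below 0.01 m)).
It fails at once if the arm lifted on its post (nozzle tip above z = 0.076) (height (world z) of nozzle above 0.076 m).
It fails at once if the arm gripped or pushed hard (more than 15 N between the fingers and the arm) (contact force between the fingers and head above 15 N).
It fails at once if a cup pushed away or lifted (more than 8 mm) (distance of any of cup_yellow, cup_blue, cup_white, cup_red from where it was at the start of the episode above 0.008 m).
It fails at once if a bystander moved by more than 15 mm (distance of any of amber_bottle, tip_box, beaker, tube_rack, pipette from where it was at the start of the episode above 0.015 m).
It also fails if it takes over 48 s, if anything falls off the work surface, if the arm or the gripper's body presses on something with over 40 N, if the wrist force passes 120 N, or if a joint passes its speed limit or range.

### The arm

A 7-joint arm with a two-finger parallel gripper is mounted at the origin on the work surface. World frame = base frame: x ahead of the robot, y to its left, z up, the work surface at z = 0. Lengths are in m, angles in rad, forces in N, time in s.
With the tool pointing down it reaches from about 0.4 to 0.875 m from the base axis. Payload 4.4 kg.
Tool frame: the origin (TCP) lies on the mounting face of the last link; the fingertips stand 173 mm ahead of it and the grasp point (between the pads) lies 155 mm ahead of it; z points along the fingers, y is the line along which they close (so a half turn about z gives the same grasp; the last joint's range is limited). The gripper opens to 85 mm and grips with 20 to 120 N. Pads are 22 mm wide; open, the fingers measure 114 mm over their backs; the gripper's body (76 mm by 85 mm) begins 54 mm behind the grasp point. The pads swing forward as they close: fully open they stand 13 mm farther back than shut.
Start: joints at [-1.326, 0.628, 0.038, 1.517, -0.027, 0.996, -0.02], TCP at [0.199, 0.619, 0.405] pointing down, gripper open.
Joint ranges: [-3.06, 3.06], [-0.37, 2.12], [-1.25, 1.32], [0.18, 2.47], [-1.1, 4.24], [0.23, 1.98], [-2.94, 2.94]. Speed limits (rad/s): [2.57, 2.57, 3.14, 3.14, 3.14, 3.14, 3.14].

### API

Orientations are given as a unit quaternion [w, x, y, z].
In Python, from workcell import status, cams, workorder gives the robot as it stands.
- The arm moves only by the tool drive_tool, never from a script. Its argument "plan" is a list that holds one entry, the list of rows, each a list of 7 numbers: the shift along the tool's x, y, z scaled (see below), then the turn, a rotation vector about the tool's x, y, z scaled (see below), then the finger opening in mm, from 0 to 85.4. A call has exactly 8 rows; each row is the pose to reach, as a shift and turn from the pose commanded when the call began, along the tool's axes at that moment; what a row does not reach only later rows make up. The controller multiplies each number of a shift by 0.25 m and each number of a turn by 60 degrees. A row lasts 1/8 s, in which the tool goes at most 62.5 mm and 10.7 degrees, less where a joint would pass 70% of its speed; a pose out of reach is approached as far as the arm can. A call with a number of a shift or a turn outside -1 to 1 is refused whole. A call with a gripper value outside its range is refused whole. The fingers move at their own pace and stop on an object; "grip_force" is the grip in N (left out, the last holds). Time passes only in rows, so rows that repeat a pose let the fingers close, or fill a call up. It gives the time, the measured TCP pose, the force, the opening and the grip force at its end, in the units of the state.
- status.sense(): the state, without advancing time (a new reading comes with each control period).
- cams.camera(name): name is "scene" or "top" or "wrist"; returns the picture (384x512x3 uint8, blue, green, red); there is no depth.
- cams.camera_info(name): a dict with "vertical_fov" (degrees; the focal length in pixels is half the picture's height over the tangent of half this angle, whatever the lens; pixels are square), "cx", "cy" (the principal point, pixels), "view" (4x4, takes a point from world to camera coordinates). Camera axes: x right, y down, z forward; pixel columns grow to the right and rows downward; lengths in m; the calibration is good to about 2 mm. The wrist camera is an equidistant fisheye: a pixel r from the principal point sees the ray r / f radians off the axis. A picture is of the moment at which its call begins: read the wrist's pose just before it. camera_info takes no time and is no camera call; for the wrist camera it gives the pose at the moment of the call.
- workorder.hand_in(): hands the job in; it is judged then, once.
Trained networks look in the newest picture that a camera, given by its name, has taken for a name from the list of things; names that differ only in an ending like _2 or _b are one class to them, and where a whole thing is asked for, a point or a joint stands for the part that bears it (a point fixed in the world has none). Each returns a list of dicts, best first, with "p" (0 to 1); they miss things now and then, are a little off and sometimes report something else, mostly with a low value. They report only what shows in the picture. A call takes as long as a camera call.
- cams.regions_of(label, camera): "region" (384x512 bool, what is visible of it).
- cams.tip_of(label, camera): "xyz" ([x, y, z] in m, in the coordinates of the camera as it stood for that picture, good to about 4 mm: a listed point, or the origin of a listed thing).
The state is a dict: "t": time; "joint_pos": joint angles; "qvel": joint speeds; "joint_torque": joint torques, N m; "eef_pos": TCP position; "tool_rot": TCP orientation; "contact_force": force on the tool from outside, world axes, zero at the start; "wrist_torque": the same for the moment, N m; "gripper_width": finger opening in m; "grasp_force": force on a finger pad.
Only numpy, scipy, OpenCV 4.12 (cv2) and the standard library are available. Lean on these libraries where they do the work, as an engineer would, in place of code of your own. Each camera call takes 0.05 s, during which the arm holds its last target. There are 200 camera calls.

## Working session

There is one attempt and no reset: what is moved stays moved. The work goes in short steps, Python scripts to look and compute and a tool call to move; the robot and the scene stay as the last step left them, time stands still between calls to the robot, and variables do not carry over. Pictures are saved under pics/ and viewed, at most 10 in all, crops included, and the job is handed in when it is done.

Besides the shell and the picture viewer there is one more tool, called after "Call:" as a command line: name --argument value ..., lists and objects as JSON in quotes. drive_tool: Moves the arm, as the interface text tells. Its arguments: {"type":"object","properties":{"plan":{"type":"array","items":{"type":"array","items":{"type":"array","items":{"type":"number"}}}},"grip_force":{"type":"number"}},"required":["plan"]}

```bash
mkdir -p pics
cat > h.py <<'E'
import numpy as np, cv2
from workcell import status, cams, workorder
from scipy.spatial.transform import Rotation as R
def world(cam,p):
    V=np.array(cams.camera_info(cam)["view"]); return (np.linalg.inv(V)@np.r_[p,1])[:3]
def find(l,cam,n=2):
    return [(round(d["p"],2),world(cam,d["xyz"]).round(4).tolist()) for d in cams.tip_of(l,cam)[:n]]
def proj(cam,P):
    i=cams.camera_info(cam);c=np.array(i["view"])@np.r_[P,1];f=192/np.tan(np.radians(i["vertical_fov"])/2)
    return i["cx"]+f*c[0]/c[2], i["cy"]+f*c[1]/c[2]
E
python3 - <<'E'
from h import *
s=status.sense();print(s["t"],s["eef_pos"],s["tool_rot"],s["gripper_width"])
a=cams.camera("scene");b=cams.camera("top")
cv2.imwrite("pics/scene.png",a);cv2.imwrite("pics/top.png",b)
for c in("top","scene"):
  for l in["dispenser","head","nozzle","cup_yellow","cup_blue","cup_white","cup_red","start_top","pump","amber_bottle","tip_box","beaker","tube_rack","pipette"]:
    print(c,l,find(l,c))
print(status.sense()["t"])
E
```

```text
0.0 [0.19867807 0.61859122 0.40380559] [-1.17829020e-04  1.54773815e-01  9.87949486e-01 -9.30090930e-04] 0.08555526442131742
top dispenser [(0.58, [0.4757, -0.1225, -0.002]), (0.42, [0.4553, 0.3375, -0.0018])]
top head [(0.63, [0.4737, -0.1342, 0.0648])]
top nozzle [(0.79, [0.5849, -0.092, 0.0672])]
top cup_yellow [(0.43, [0.5004, -0.0147, 0.0194])]
top cup_blue [(0.48, [0.5229, -0.2289, 0.0244])]
top cup_white [(0.4, [0.5709, -0.0576, 0.0208])]
top cup_red [(0.67, [0.5896, -0.1732, 0.0153])]
top start_top [(0.65, [0.4242, 0.334, 0.0832]), (0.42, [0.5534, 0.4579, -0.0016])]
top pump [(0.78, [0.453, 0.337, -0.0038])]
top amber_bottle [(0.78, [0.7609, 0.129, -0.0029]), (0.65, [0.4741, -0.1236, -0.0003])]
top tip_box [(0.56, [0.4347, -0.5015, 0.0014])]
top beaker [(0.77, [0.721, 0.2862, -0.001])]
top tube_rack [(0.64, [0.7744, -0.075, 0.0017]), (0.56, [0.5863, -0.0919, 0.0683])]
top pipette [(0.81, [0.5512, 0.4609, -0.0015])]
scene dispenser [(0.64, [0.4742, -0.1276, -0.0037])]
scene head [(0.6, [0.4695, -0.1286, 0.0726])]
scene nozzle [(0.81, [0.5845, -0.0939, 0.0677])]
scene cup_yellow [(0.64, [0.5027, -0.0184, 0.0199]), (0.5, [0.5862, -0.0936, 0.0675])]
scene cup_blue [(0.6, [0.5302, -0.2319, 0.0163]), (0.23, [0.7613, 0.1322, -0.0038])]
scene cup_white [(0.46, [0.5714, -0.057, 0.0168])]
scene cup_red [(0.68, [0.5813, -0.1724, 0.0165])]
scene start_top [(0.45, [0.4273, 0.3328, 0.0779])]
scene pump [(0.95, [0.4547, 0.3331, -0.0074])]
scene amber_bottle [(0.58, [0.7603, 0.1313, 0.0014])]
scene tip_box [(0.86, [0.4308, -0.5033, -0.0023]), (0.61, [0.4517, 0.3348, -0.0023])]
scene beaker [(0.68, [0.7167, 0.285, -0.0071])]
scene tube_rack [(0.88, [0.7739, -0.0726, -0.0025])]
scene pipette [(0.65, [0.5546, 0.4571, -0.0005])]
1.5
```

View pics/top.png

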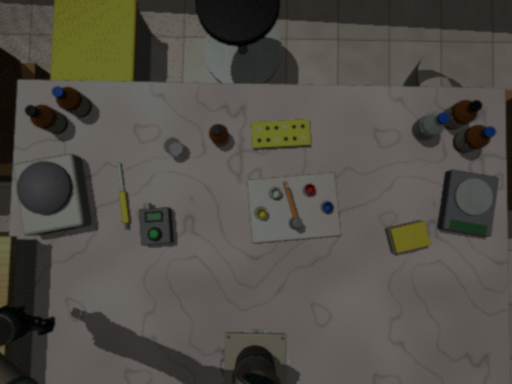

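View pics/scene.png

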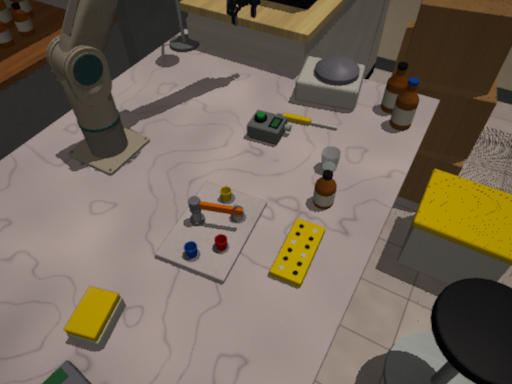

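The views agree. In the top picture yellow is at about (262,214), white (277,193), the arm tip (288,184), red (310,190), blue (327,208) and the button (154,234). The arm must swing anticlockwise past white to yellow. I'm moving over with the fingers shut.

Call:
drive_tool --plan '[[[-0.16,-0.06,0,0,0,0,0],[-0.32,-0.12,0,0,0,0,0],[-0.48,-0.18,0,0,0,0,0],[-0.64,-0.24,0,0,0,0,0],[-0.8,-0.28,0,0,0,0,0],[-0.96,-0.33,0,0,0,0,0],[-0.96,-0.33,0,0,0,0,0],[-0.96,-0.33,0,0,0,0,0]]]' --grip_force 20

```text
t: 2.5
eef_pos: [0.4016, 0.4673, 0.4047]
tool_rot: [-0.0, 0.155, 0.988, 0.0]
contact_force: [-0.3, 0.5, 0.4]
gripper_width: 0.0
grasp_force: 0.0
```

Call:
drive_tool --plan '[[[-0.1,-0.12,0,0,0,0,0],[-0.2,-0.24,0,0,0,0,0],[-0.3,-0.36,0,0,0,0,0],[-0.4,-0.48,0,0,0,0,0],[-0.5,-0.6,0,0,0,0,0],[-0.6,-0.72,0,0,0,0,0],[-0.69,-0.83,0,0,0,0,0],[-0.69,-0.83,0,0,0,0,0]]]'

```text
t: 3.5
eef_pos: [0.5033, 0.2149, 0.4049]
tool_rot: [0.0, 0.156, 0.988, -0.0]
contact_force: [-0.4, 0.5, -0.2]
gripper_width: -0.0004
grasp_force: 0.0
```

Call:
drive_tool --plan '[[[-0.06,-0.12,0.06,0,0,0,0],[-0.12,-0.24,0.12,0,0,0,0],[-0.18,-0.36,0.18,0,0,0,0],[-0.24,-0.48,0.24,0,0,0,0],[-0.3,-0.6,0.3,0,0,0,0],[-0.36,-0.72,0.36,0,0,0,0],[-0.4,-0.84,0.4,0,0,0,0],[-0.4,-0.84,0.4,0,0,0,0]]]'

```text
t: 4.5
eef_pos: [0.5336, -0.0146, 0.3039]
tool_rot: [-0.001, 0.156, 0.988, -0.0]
contact_force: [1.0, 1.9, -0.5]
gripper_width: 0.0002
grasp_force: 0.0
```

Run:
```python
from h import *
s=status.sense();print(s["t"],s["eef_pos"],s["tool_rot"],s["gripper_width"])
print(np.linalg.inv(np.array(cams.camera_info("wrist")["view"])).round(3))
a=cams.camera("wrist");cv2.imwrite("pics/w1.png",a)
for l in["dispenser","head","nozzle","cup_yellow","cup_blue","cup_white","cup_red"]:
    print(l,find(l,"wrist"))
```

```text
4.5 [ 0.5335675  -0.01456219  0.30393644] [-7.81938974e-04  1.55659906e-01  9.87810363e-01 -2.63327175e-04] 0.0002196538520004521
[[ 0.308  0.908  0.283  0.46 ]
 [ 0.951 -0.294 -0.093  0.01 ]
 [-0.001  0.298 -0.955  0.275]
 [ 0.     0.     0.     1.   ]]
dispenser [(0.68, [0.4754, -0.1235, 0.006])]
head [(0.92, [0.4753, -0.1238, 0.0742])]
nozzle [(0.68, [0.5704, -0.0583, 0.0214])]
cup_yellow [(0.6, [0.5003, -0.01, 0.022])]
cup_blue [(0.57, [0.5258, -0.2271, 0.0226])]
cup_white [(0.64, [0.5709, -0.0586, 0.0201])]
cup_red [(0.75, [0.5859, -0.1657, 0.0232])]
```

View pics/w1.png

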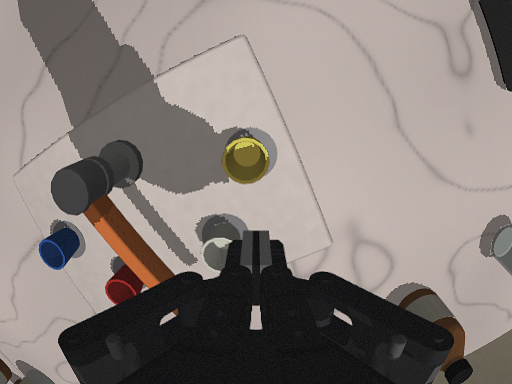

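The wrist picture shows the yellow cup at (246,160), the head at (85,190) and the white cup behind the finger at (215,250). This agrees with the networks. Next: hop over the bar, go down on its clockwise side, and work out the arc.

Call:
drive_tool --plan '[[[0,0,-0.06,0,0,0,0],[-0.07,-0.12,-0.06,0,0,0,0],[-0.14,-0.23,-0.06,0,0,0,0],[-0.21,-0.35,-0.06,0,0,0,0],[-0.28,-0.46,-0.06,0,0,0,0],[-0.28,-0.46,0.02,0,0,0,0],[-0.28,-0.46,0.1,0,0,0,0],[-0.28,-0.46,0.18,0,0,0,0]]]'

```text
t: 5.9
eef_pos: [0.5656, -0.145, 0.2603]
tool_rot: [0.001, 0.155, 0.988, -0.0]
contact_force: [0.4, 0.1, 0.5]
gripper_width: 0.0002
grasp_force: 0.0
```

```bash
cat >> h.py <<'E'
P=np.array([.4745,-.127]); Y=np.array([.501,-.015])
def units(p,z=None):
    s=status.sense();M=R.from_quat(np.r_[s["tool_rot"][1:],s["tool_rot"][0]]).as_matrix()
    d=np.r_[p,s["eef_pos"][2] if z is None else z]-s["eef_pos"]
    return (M.T@d/.25).round(3).tolist()
def polar(a,r=.082): return P+r*np.array([np.cos(np.radians(a)),np.sin(np.radians(a))])
E
python3 - <<'E'
from h import *
s=status.sense();print(s["t"],s["eef_pos"],s["contact_force"])
for a in list(range(-8,56,4)): print(a,units(polar(a),.258))
E
```

```text
5.9 [ 0.56561242 -0.14499147  0.26029657] [0.44568621 0.0718938  0.51402783]
-8 [0.046, 0.013, 0.009]
-4 [0.051, 0.035, 0.009]
0 [0.057, 0.057, 0.009]
4 [0.065, 0.079, 0.009]
8 [0.074, 0.1, 0.009]
12 [0.084, 0.12, 0.009]
16 [0.097, 0.14, 0.009]
20 [0.11, 0.158, 0.009]
24 [0.125, 0.176, 0.009]
28 [0.14, 0.192, 0.009]
32 [0.157, 0.208, 0.009]
36 [0.175, 0.222, 0.009]
40 [0.194, 0.235, 0.009]
44 [0.214, 0.246, 0.009]
48 [0.235, 0.256, 0.009]
52 [0.256, 0.265, 0.009]
```

Call:
drive_tool --plan '[[[0.046,0.013,0.01,0,0,0,0],[0.051,0.035,0.01,0,0,0,0],[0.057,0.057,0.01,0,0,0,0],[0.065,0.079,0.01,0,0,0,0],[0.074,0.1,0.01,0,0,0,0],[0.084,0.12,0.01,0,0,0,0],[0.097,0.14,0.01,0,0,0,0],[0.11,0.158,0.01,0,0,0,0]]]'

```text
t: 6.9
eef_pos: [0.551, -0.0985, 0.2571]
tool_rot: [-0.0, 0.155, 0.988, -0.0]
contact_force: [0.1, -0.8, -0.2]
gripper_width: -0.0
grasp_force: 0.5
```

Run:
```python
from h import *
s=status.sense();print(s["t"],s["eef_pos"],s["contact_force"])
for c in("top","scene","wrist"):
  cams.camera(c)
  print(c,find("nozzle",c),find("head",c),find("cup_yellow",c),find("cup_white",c))
cv2.imwrite("pics/w2.png",cams.camera("wrist"))
for a in list(range(24,56,4)): print(a,units(polar(a),.258))
```

```text
6.9 [ 0.55100079 -0.0984613   0.25712692] [ 0.10593574 -0.8128541  -0.1617568 ]
top [] [] [(0.58, [0.5009, -0.016, 0.0211])] []
scene [(0.65, [0.5713, -0.0628, 0.0685])] [(0.58, [0.4362, -0.5013, -0.0035])] [] [(0.71, [0.5548, 0.4553, -0.0042]), (0.54, [0.5741, -0.0583, 0.0151])]
wrist [(0.85, [0.5736, -0.0589, 0.0746]), (0.55, [0.5716, -0.06, 0.0197])] [(0.81, [0.4732, -0.1249, 0.07])] [(0.61, [0.4994, -0.0101, 0.0196])] [(0.58, [0.5708, -0.0597, 0.0236])]
24 [0.013, 0.017, -0.003]
28 [0.029, 0.034, -0.003]
32 [0.046, 0.049, -0.003]
36 [0.064, 0.064, -0.003]
40 [0.083, 0.076, -0.003]
44 [0.103, 0.088, -0.003]
48 [0.123, 0.098, -0.003]
52 [0.144, 0.107, -0.003]
```

View pics/w2.png

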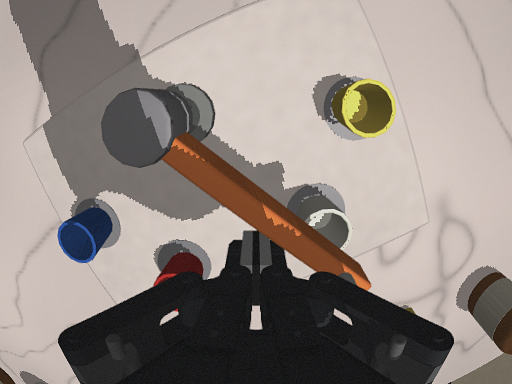

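The bar rests against the finger and runs from the head at (140,125) to its tip at (365,285), at about 34°. The push works, so I continue along the arc.

Call:
drive_tool --plan '[[[0.013,0.017,0,0,0,0,0],[0.029,0.034,0,0,0,0,0],[0.046,0.049,0,0,0,0,0],[0.064,0.064,0,0,0,0,0],[0.083,0.076,0,0,0,0,0],[0.103,0.088,0,0,0,0,0],[0.123,0.098,0,0,0,0,0],[0.144,0.107,0,0,0,0,0]]]'

```text
t: 8.7
eef_pos: [0.5248, -0.0621, 0.2572]
tool_rot: [0.0, 0.155, 0.988, 0.0]
contact_force: [0.3, -2.1, -0.5]
gripper_width: 0.0002
grasp_force: 0.5
```

Run:
```python
from h import *
s=status.sense();print(s["t"],s["eef_pos"],s["contact_force"])
for c in("top","scene","wrist"):
  cams.camera(c)
  print(c,find("nozzle",c),find("head",c),find("cup_yellow",c))
cv2.imwrite("pics/w3.png",cams.camera("wrist"))
for a in list(range(54,67,1)): print(a,units(polar(a),.258))
```

```text
8.7 [ 0.52484257 -0.06205209  0.25721008] [ 0.2761018  -2.06828032 -0.50472172]
top [(0.66, [0.4744, -0.1314, 0.0659])] [(0.6, [0.4714, -0.1277, 0.0673])] [(0.57, [0.5021, -0.0126, 0.0193])]
scene [(0.84, [0.5215, -0.0205, 0.0679])] [(0.67, [0.4692, -0.1276, 0.0732]), (0.52, [0.583, -0.1742, 0.0202])] [(0.44, [0.5041, -0.0176, 0.0188])]
wrist [(0.79, [0.5277, -0.0158, 0.0718])] [(0.76, [0.4746, -0.1265, 0.0712])] [(0.75, [0.4971, -0.0115, 0.0241])]
54 [0.011, 0.003, -0.003]
55 [0.017, 0.005, -0.003]
56 [0.022, 0.007, -0.003]
57 [0.028, 0.008, -0.003]
58 [0.033, 0.01, -0.003]
59 [0.039, 0.011, -0.003]
60 [0.044, 0.012, -0.003]
61 [0.05, 0.014, -0.003]
62 [0.056, 0.015, -0.003]
63 [0.061, 0.016, -0.003]
64 [0.067, 0.016, -0.003]
65 [0.073, 0.017, -0.003]
66 [0.078, 0.018, -0.003]
```

View pics/w3.png

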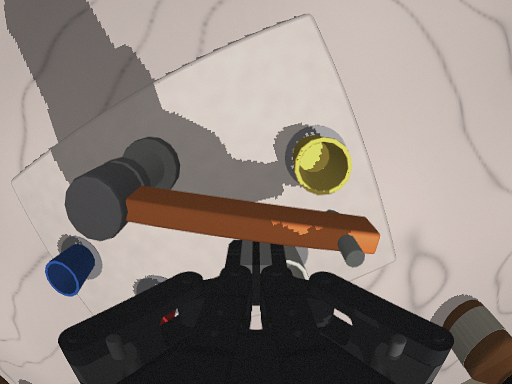

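The bar is now at about 65°, with its tip at (360,240) and the yellow cup at (322,165). The yellow cup lies at about 76°. I'll push slowly to just short of it.

Call:
drive_tool --plan '[[[0.011,0.003,0,0,0,0,0],[0.02,0.006,0,0,0,0,0],[0.028,0.008,0,0,0,0,0],[0.036,0.011,0,0,0,0,0],[0.044,0.012,0,0,0,0,0],[0.052,0.014,0,0,0,0,0],[0.061,0.016,0,0,0,0,0],[0.061,0.016,0,0,0,0,0]]]'

```text
t: 10.35
eef_pos: [0.5116, -0.0537, 0.2572]
tool_rot: [-0.0, 0.155, 0.988, 0.0]
contact_force: [-0.3, -0.1, 0.1]
gripper_width: 0.0001
grasp_force: 0.1
```

Run:
```python
from h import *
s=status.sense();print(s["t"],s["eef_pos"],s["contact_force"])
for c in("scene","wrist","top"):
  im=cams.camera(c)
  print(c,find("nozzle",c),find("head",c),find("cup_yellow",c))
  if c=="wrist": w=im
  else:
    u,v=map(int,proj(c,[.5,-.05,.06])); k=cv2.resize(im[v-40:v+40,u-40:u+40],(400,400),interpolation=cv2.INTER_CUBIC)
    if c=="scene": a=k
    else: b=k
    print(u,v)
cv2.imwrite("pics/m4.png",np.hstack([a,b]));cv2.imwrite("pics/w4.png",w)
for r in(64,65,66,67): print(r,units(polar(r),.258))
```

```text
10.35 [ 0.5115649  -0.05366914  0.25720448] [-0.3353265  -0.11033232  0.08709397]
scene [(0.84, [0.5044, -0.0168, 0.0664])] [(0.53, [0.4722, -0.1278, 0.0716])] [(0.49, [0.5046, -0.0161, 0.0207])]
218 196
wrist [(0.9, [0.5066, -0.01, 0.0721])] [(0.57, [0.4757, -0.1248, 0.0751])] [(0.85, [0.4951, -0.0132, 0.0204])]
top [] [(0.6, [0.4738, -0.1288, 0.0643])] []
272 213
64 [0.005, 0.0, -0.003]
65 [0.011, 0.001, -0.003]
66 [0.017, 0.002, -0.003]
67 [0.023, 0.002, -0.003]
```

View pics/m4.png

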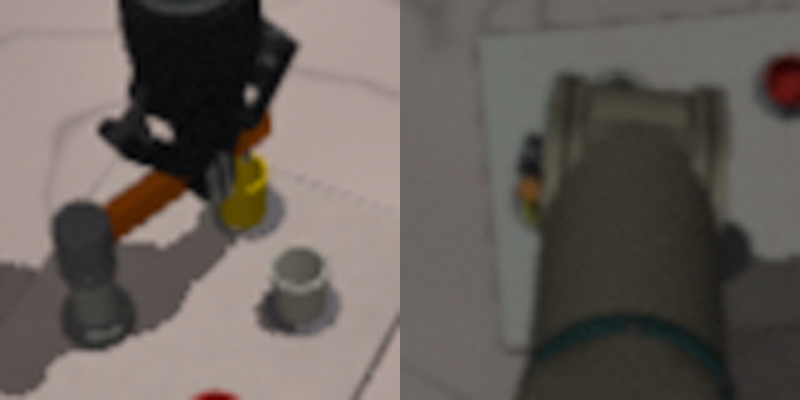

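View pics/w4.png

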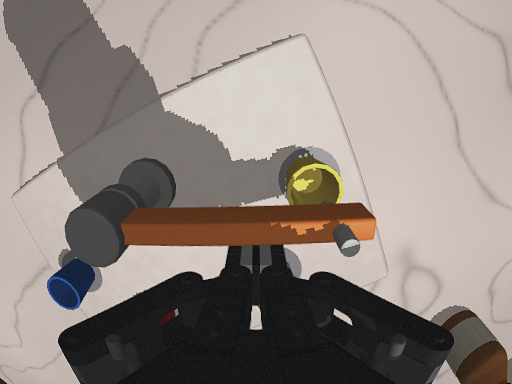

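The wrist view shows the nozzle stub at (347,240), with the bar about 4 mm short of the line to the yellow cup at (315,185). I'll nudge it about 1.5° more, back off sideways, rise and check.

Call:
drive_tool --plan '[[[0.005,0,0,0,0,0,0],[0.01,0.001,0,0,0,0,0],[0.01,0.001,0,0,0,0,0],[-0.03,0,0,0,0,0,0],[-0.08,0,0,0,0,0,0],[-0.14,0,0,0,0,0,0],[-0.14,0,-0.15,0,0,0,0],[-0.14,0,-0.35,0,0,0,0]]]'

```text
t: 11.95
eef_pos: [0.5455, -0.0648, 0.3446]
tool_rot: [-0.001, 0.155, 0.988, -0.0]
contact_force: [0.3, 0.6, 1.0]
gripper_width: 0.0003
grasp_force: 0.0
```

Call:
drive_tool --plan '[[[0,0.1,-0.1,0,0,0,0],[0,0.2,-0.2,0,0,0,0],[0,0.35,-0.2,0,0,0,0],[0,0.5,-0.2,0,0,0,0],[0,0.65,-0.2,0,0,0,0],[0,0.8,-0.2,0,0,0,0],[0,0.9,-0.2,0,0,0,0],[0,0.9,-0.2,0,0,0,0]]]'

```text
t: 12.95
eef_pos: [0.6142, 0.1517, 0.3943]
tool_rot: [-0.0, 0.153, 0.988, 0.0]
contact_force: [-1.1, -0.5, -0.0]
gripper_width: -0.0003
grasp_force: 0.0
```

Run:
```python
from h import *
s=status.sense();print(s["t"],s["eef_pos"],s["contact_force"])
ims={}
for c in("scene","wrist","top"):
  im=cams.camera(c)
  print(c,find("nozzle",c),find("head",c),find("cup_yellow",c),find("start_top",c))
  u,v=map(int,proj(c,[.5,-.05,.06]))
  if c!="wrist": ims[c]=cv2.resize(im[v-40:v+40,u-40:u+40],(400,400),interpolation=cv2.INTER_CUBIC);print(u,v)
cv2.imwrite("pics/m5.png",np.hstack([ims["scene"],ims["top"]]))
```

```text
12.95 [0.61418985 0.1516958  0.39432754] [-1.11223613 -0.4580239  -0.02047473]
scene [(0.93, [0.5018, -0.0155, 0.071])] [(0.89, [0.4691, -0.1278, 0.0721]), (0.23, [0.5559, 0.4564, -0.002])] [(0.75, [0.5303, -0.2344, 0.0142]), (0.67, [0.5037, -0.016, 0.0221])] [(0.64, [0.4231, 0.3295, 0.0777])]
218 196
wrist [(0.68, [0.504, -0.008, 0.0721]), (0.51, [0.775, -0.072, 0.0048])] [(0.64, [0.4739, -0.1249, 0.0734]), (0.41, [0.571, -0.0594, 0.0204])] [(0.57, [0.4973, -0.0126, 0.0201])] []
top [(0.55, [0.5024, -0.0138, 0.0702]), (0.45, [0.5012, -0.0175, 0.0201])] [(0.63, [0.4726, -0.131, 0.0701])] [(0.43, [0.7628, 0.1295, -0.0018]), (0.4, [0.5008, -0.0137, 0.0191])] [(0.44, [0.4257, 0.3384, 0.0814]), (0.24, [0.5717, -0.0565, 0.0194])]
272 213
```

View pics/m5.png

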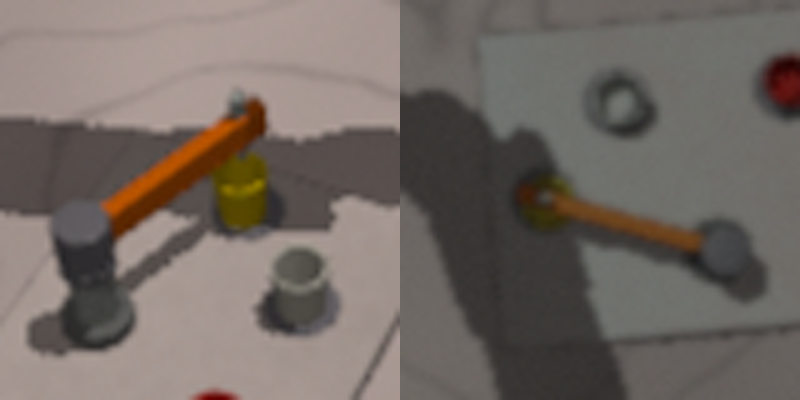

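The crops show the bar lying across the yellow cup's middle: stub at (237,100) over the cup at (240,190) in the scene view, and (545,197) on the cup in the top view. The nozzle estimate is within about 3 mm of the cup centre. Next is the button.

Call:
drive_tool --plan '[[[0.15,0.07,0,0,0,0,0],[0.3,0.14,0,0,0,0,0],[0.45,0.21,0,0,0,0,0],[0.6,0.28,0.05,0,0,0,0],[0.75,0.35,0.15,0,0,0,0],[0.9,0.43,0.25,0,0,0,0],[0.95,0.46,0.34,0,0,0,0],[0.95,0.46,0.34,0,0,0,0]]]'

```text
t: 14.7
eef_pos: [0.4215, 0.3326, 0.3085]
tool_rot: [-0.001, 0.153, 0.988, -0.001]
contact_force: [-0.0, -0.4, 0.4]
gripper_width: -0.0001
grasp_force: 0.0
```

Run:
```python
from h import *
s=status.sense();print(s["t"],s["eef_pos"])
for c in("scene","wrist","wrist"):
  im=cams.camera(c); print(c,find("start_top",c),find("pump",c),find("cup_yellow",c),find("nozzle",c))
cv2.imwrite("pics/w6.png",im)
print(units([.4245,.3335],.257))
```

```text
14.7 [0.4215408  0.33259885 0.3085091 ]
scene [(0.55, [0.5017, -0.014, 0.0683]), (0.51, [0.4264, 0.3309, 0.0774])] [(0.82, [0.4563, 0.3374, -0.0055]), (0.32, [0.5305, -0.2316, 0.0164])] [(0.54, [0.5023, -0.0186, 0.0202])] [(0.86, [0.5013, -0.0161, 0.0671])]
wrist [(0.55, [0.4246, 0.3403, 0.0819])] [(0.56, [0.4539, 0.3416, -0.0011])] [(0.62, [0.4962, -0.0126, 0.0199])] [(0.85, [0.5016, -0.0107, 0.071])]
wrist [(0.72, [0.4252, 0.3376, 0.0851])] [(0.69, [0.4544, 0.3407, -0.0024])] [(0.81, [0.4978, -0.0138, 0.0207])] [(0.62, [0.5034, -0.0093, 0.0756])]
[-0.004, 0.008, 0.211]
```

View pics/w6.png

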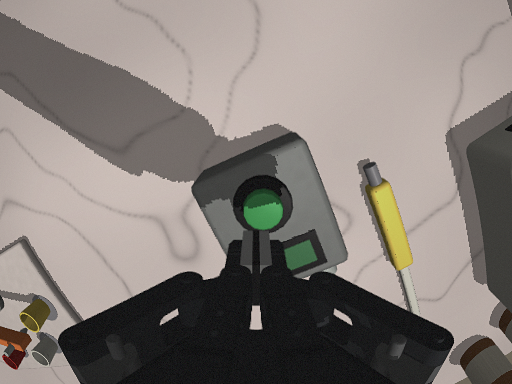

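The wrist view shows the green button at (263,210), with the finger pair at (258,250) above it when seen obliquely. I'll press straight down with a small centring shift.

Call:
drive_tool --plan '[[[-0.01,0.014,0.06,0,0,0,0],[-0.01,0.014,0.12,0,0,0,0],[-0.01,0.014,0.17,0,0,0,0],[-0.01,0.014,0.2,0,0,0,0],[-0.01,0.014,0.22,0,0,0,0],[-0.01,0.014,0.235,0,0,0,0],[-0.01,0.014,0.244,0,0,0,0],[-0.01,0.014,0.244,0,0,0,0]]]'

```text
t: 16.45
eef_pos: [0.4263, 0.3342, 0.249]
tool_rot: [-0.0, 0.155, 0.988, -0.0]
contact_force: [-2.0, -0.9, 4.7]
gripper_width: -0.0002
grasp_force: 2.3
```

Call:
drive_tool --plan '[[[0,0,0.006,0,0,0,0],[0,0,0.012,0,0,0,0],[0,0,0.016,0,0,0,0],[0,0,0.016,0,0,0,0],[0,0,0.016,0,0,0,0],[0,0,0.016,0,0,0,0],[0,0,0.016,0,0,0,0],[0,0,0.016,0,0,0,0]]]'

```text
t: 17.45
eef_pos: [0.4262, 0.3342, 0.248]
tool_rot: [0.0, 0.155, 0.988, 0.0]
contact_force: [-7.5, -5.7, 32.3]
gripper_width: -0.0001
grasp_force: 16.2
```

The force rose to 32 N, so the button is bottomed. I'm letting go and moving up clear.

Call:
drive_tool --plan '[[[0,0,-0.03,0,0,0,0],[0,0,-0.08,0,0,0,0],[0,0,-0.16,0,0,0,0],[0,0,-0.26,0,0,0,0],[0,0,-0.36,0,0,0,0],[0,0,-0.45,0,0,0,0],[0,0,-0.5,0,0,0,0],[0,0,-0.5,0,0,0,0]]]'

```text
t: 18.45
eef_pos: [0.4267, 0.3346, 0.3704]
tool_rot: [0.001, 0.155, 0.988, 0.001]
contact_force: [1.0, 0.2, 0.5]
gripper_width: -0.0004
grasp_force: 0.0
```

Run:
```python
from h import *
s=status.sense();print(s["t"],s["eef_pos"],s["contact_force"])
for c in("scene","wrist"):
  cams.camera(c); print(c,find("start_top",c),find("cup_yellow",c),find("nozzle",c))
print(workorder.hand_in())
```

```text
18.45 [0.42669351 0.33458811 0.37037627] [0.96177748 0.16649022 0.49639882]
scene [(0.39, [0.427, 0.3329, 0.0812])] [(0.51, [0.5048, -0.015, 0.0184]), (0.44, [0.4717, -0.1279, 0.0727])] [(0.67, [0.5024, -0.0112, 0.0672])]
wrist [(0.86, [0.4284, 0.34, 0.0818])] [(0.79, [0.5008, -0.0132, 0.0214])] [(0.73, [0.5058, -0.0089, 0.076])]
the job is handed in; nothing more can be done
None
```

I handed the job in at about 18.5 s: the nozzle hangs an estimated 3–7 mm from the yellow cup's centre (limit 10 mm), and the start button was pressed right in and, by the camera reading, came back up; the judge returned no verdict.

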